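Weigh the sharps tub on the sprung hook

TASK

Weigh the full sharps tub, the one with the red lid: hang it upright by its carry bar in the seat of the sprung weighing hook, easing it down so gently that the hook neither jerks nor bounces when you let go, and without leaning on the hook. When the tub hangs there on its own and has come to rest, push the green button on the read-out console right down to log the weight and let it come up again. Leave the tub hanging and do not disturb the other things on the desk.

Things in the scene. Friction and masses are not known exactly. Their poses are not given: they have to be found in the camera images.
- tub_grip (a point): Centre of the red grip tab on top of the red-lidded yellow sharps tub, 186 mm above the tub's underside and 36 mm above its carry bar; z up. The tab is 12 mm thick along y, 26 mm wide along x, 40 mm high (from 14 to 54 mm above the bar). The tub is round, 80 mm across, 95 mm high with its lid, the same after a half turn; it weighs 0.2 to 0.85 kg, not known in advance.
- tub_bar (a point): Middle of the same tub's level red carry bar (8 mm diameter, along y), on its centre line, 150 mm above the tub's underside. Two legs 64 mm apart hold it 55 mm above the lid: under it is a clear window 51 mm high, 56 mm wide.
- hook_seat (a point): Where the centre of a hung 8 mm bar sits (the bar along y) in the V seat of the steel weighing hook, 270 mm above the desk unloaded; moves with the hook. The seat catches a bar within 8 mm fore and aft; its underside is 12 mm below. The hook is a flat strip 16 mm wide (y). From 10 mm on its +x side a level arm (top 5 mm above the seat) runs to the column, 125 mm to +x, 65 mm to +y, 333 mm high.
- hook_tip (a point): Top of the hook's red free end, 12.5 mm to -x of the seat and 14 mm above it. The bar goes over it from the -x side, the hook passing through the window under the bar, then down into the seat.
- hook (a joint): How far the sprung hook has dipped, m: 0 unloaded, grows downward, stop at 0.105. Spring 100 N/m (10 mm per N: the tub dips it 20 to 83 mm, by its weight), lightly damped: it bobs for two to three seconds if let go out of balance. It must not be pushed past 0.097, struck (25 N) or jerked (hook speed under 0.08 m/s).
- log_top (a point): Top centre of the round green log button (30 mm across) on the white read-out console (110 x 90 x 34 mm, fixed to the desk); pressed straight down.
- log (a joint): Travel of the log button, m: 0 up, 0.006 fully down, which takes about 5 N; springs back.
- spare_grip (a point): Centre of the grip tab of another tub of the same shape with blue lid, bail and tab: leave it alone. Upright where it stands; 186 mm above its underside.
- sanitiser: Sanitiser bottle with a blue cap, 56 mm across, 130 mm high; origin at its underside. Leave alone.
- tape: White roll of tape lying flat, 80 mm across, 24 mm high; origin at its underside. Leave alone.
- cup: Blue cup, 72 mm across, 80 mm high; origin at its underside. Leave alone.
- mouse: Black computer mouse, 105 x 60 x 22 mm; origin at its underside. Leave alone.
- oximeter_a: Green finger oximeter, 58 x 32 x 30 mm; origin at its underside. Leave alone.
- oximeter_b: Second green finger oximeter, the same. Leave alone.
Things that resemble listed ones, but are neither listed nor needed, are in the scene too. Leave any black look-alike of the part that bears tub_grip alone.

How it is judged (in metres and radians):
On the way, in this order (a step that is already met when the one before it is completed fails the run):
1. the red-lidded tub hangs upright by its carry bar in the hook's seat, let go and at rest (distance between tub_bar and hook_seat below 0.01 m and contact force between tub and hook above 1.5 N and contact force between tub and the fingers below 0.1 N and angle between tub_bar's own z axis and vertical below 0.15 rad and velocity of joint hook between -0.015 and 0.015 m/s and linear speed of tub below 0.03 m/s), for 0.5 s.
2. the log button is pushed right down while the tub hangs at rest (all of step 1 and value of joint log above 0.0045 m), for 0.05 s.
At the end, for the whole second after the job is handed in: The red-lidded tub hangs from the sprung hook, its bar within 10 mm of the seat, tilted less than 0.15 rad, not touched by the fingers and at rest (hook slower than 15 mm/s, tub slower than 30 mm/s), and the log button is up again (within 1.5 mm) (all of step 1 and value of joint log below 0.0015 m).
It fails at once if the hook is jerked or bounces: it moves faster than 0.08 m/s (velocity of joint hook above 0.08 m/s or velocity of joint hook below -0.08 m/s).
It fails at once if the hook is leaned on or struck: pushed down past 97 mm, or the tub hits it with more than 25 N (value of joint hook above 0.097 m or contact force between tub and hook above 25 N).
It fails at once if the robot presses on the hook itself with more than 5 N (contact force between any of the fingers, the arm and hook above 5 N).
It fails at once if the log button is pressed before the tub hangs on its own at rest (value of joint log above 0.003 m and not (distance between tub_bar and hook_seat below 0.01 m and contact force between tub and hook above 1.5 N and contact force between tub and the fingers below 0.1 N and angle between tub_bar's own z axis and vertical below 0.15 rad and velocity of joint hook between -0.015 and 0.015 m/s and linear speed of tub below 0.03 m/s)).
It fails at once if another thing on the desk is moved by more than 30 mm (distance of any of spare_grip, sanitiser, tape, cup, mouse, oximeter_a, oximeter_b from where it was at the start of the episode above 0.03 m).
It also fails if it takes over 66 s, if anything falls off the work surface, if the arm or the gripper's body presses on something with over 40 N, if the wrist force passes 120 N, or if a joint passes its speed limit or range.

ROBOT

A 6-joint arm with a two-finger parallel gripper is mounted at the origin on the work surface. World frame = base frame: x ahead of the robot, y to its left, z up, the work surface at z = 0. Lengths are in m, angles in degrees, forces in N, time in s.
With the tool pointing down it reaches from about 0.4 to 0.825 m from the base axis. Payload 7 kg.
Tool frame: the origin (TCP) lies at the very end of the fingers, on their centre line; the grasp point (between the pads) lies 19 mm behind it; z points along the fingers, y is the line along which they close (so a half turn about z gives the same grasp; the last joint's range is limited). The gripper opens to 88 mm and grips with 3 to 60 N. Pads are 19 mm wide; open, the fingers measure 130 mm over their backs; the gripper's body (78 mm by 193 mm) begins 47 mm behind the grasp point.
Start: joints at [82.626, 20.546, 0.682, 0, -70.136, -16.507], TCP at [0.273, 0.617, 0.227] pointing down, gripper open.
Joint ranges: [-176.03, 176.03], [-82.01, 121.73], [-58.28, 71.71], [-173.87, 95.51], [-174.79, -0.11], [-173.66, 173.66]. Speed limits (degrees/s): [136.94, 136.94, 172.46, 180, 180, 180].

INTERFACE

Orientations are given as [roll, pitch, yaw] about the fixed x, y, z axes, in that order (R = Rz(yaw) Ry(pitch) Rx(roll)).
In Python, from plant import get_state, capture, close_job, regions_of gives the robot as it stands.
- The arm moves only by the tool jog_arm, never from a script. Its argument "moves" is a list of rows, each a list of 3 entries, a list of its own where there are three numbers: the shift along the tool's x, y, z in cm, then the turn about the tool's z in degrees, then the finger opening in cm, from 0 to 8.76. A call has 1 to 12 rows; each row shifts and turns the commanded pose from where the row before left it, along the tool's axes as they then stand; what a row does not reach is not made up. A row lasts 1/8 s, in which the tool goes at most 62.5 mm and 10.7 degrees, less where a joint would pass 70% of its speed; a pose out of reach is approached as far as the arm can. A call is refused whole if a number of a shift passes 6.25 or a number of a turn 10.7, either way. A call with a gripper value outside its range is refused whole. The fingers move at their own pace and stop on an object; "newtons" is the grip in N (left out, the last holds). Time passes only in rows, so rows that do not move let the fingers close. It gives the time, the measured TCP pose, the force, the opening and the grip force at its end, in the units of the state.
- get_state(): the state, without advancing time (a new reading comes with each control period).
- capture(name): name is "side" or "top"; returns a dict with "pixels" (384x512x3 uint8, blue, green, red), "mtx" (3x3 intrinsics, pixels), "world_from_camera" (4x4, takes a point from camera to world coordinates). Camera axes: x right, y down, z forward; pixel columns grow to the right and rows downward; lengths in m; the calibration is good to about 2 mm. A picture is of the moment at which its call begins. There is no depth.
- close_job(): hands the job in; it is judged then, once.
Trained networks look in a picture, given as the dict that the camera call returned (one of the last four; its "shot" number tells which), for a name from the list of things; names that differ only in an ending like _2 or _b are one class to them, and where a whole thing is asked for, a point or a joint stands for the part that bears it (a point fixed in the world has none). Each returns a list of dicts, best first, with "confidence" (0 to 1); they miss things now and then, are a little off and sometimes report something else, mostly with a low value. They report only what shows in the picture. A call takes as long as a camera call. They do not tell look-alikes from the thing itself.
- regions_of(picture, thing): "pixels" (384x512 bool, what is visible of it) and "pixel" ([column, row] in pixels, amid what is visible of it).
The state is a dict: "time_s": time; "joints": joint angles; "qd": joint speeds; "joint_torque": joint torques, N m; "tcp_pos": TCP position; "eef_rot": TCP orientation; "contact_force": force on the tool from outside, world axes, zero at the start; "moment": the same for the moment, N m; "gripper_width": finger opening in m; "gripper_force": force on a finger pad.
Only numpy, scipy, OpenCV 4.12 (cv2) and the standard library are available. Lean on these libraries where they do the work, as an engineer would, in place of code of your own. Each camera call takes 0.05 s, during which the arm holds its last target. There are 200 camera calls.

## Working session

There is one attempt and no reset: what is moved stays moved. The work goes in short steps, Python scripts to look and compute and a tool call to move; the robot and the scene stay as the last step left them, time stands still between calls to the robot, and variables do not carry over. Pictures are saved under pics/ and viewed, at most 10 in all, crops included, and the job is handed in when it is done.

Besides the shell and the picture viewer there is one more tool, called after "Call:" as name(argument=value, ...) on one line, values as JSON. jog_arm: Moves the arm, as the interface text tells. Its arguments: {"type":"object","properties":{"moves":{"type":"array"},"newtons":{"type":"number"}},"required":["moves"]}

```bash
mkdir -p pics
cat > h.py <<'E'
import numpy as np, cv2
from plant import get_state, capture, close_job, regions_of
def ray(p,px):
    K=p["mtx"];T=np.array(p["world_from_camera"]);d=np.linalg.inv(K)@[px[0],px[1],1.];d=T[:3,:3]@d
    return T[:3,3],d/np.linalg.norm(d)
def tri(rs):
    A=np.zeros((3,3));b=np.zeros(3)
    for o,d in rs:
        P=np.eye(3)-np.outer(d,d);A+=P;b+=P@o
    x=np.linalg.solve(A,b);return x,[np.linalg.norm((np.eye(3)-np.outer(d,d))@(x-o)) for o,d in rs]
def atz(p,px,z):
    o,d=ray(p,px);return o+d*(z-o[2])/d[2]
def proj(p,X):
    T=np.linalg.inv(np.array(p["world_from_camera"]));c=T[:3,:3]@X+T[:3,3];u=p["mtx"]@c;return u[:2]/u[2]
E
python3 - <<'E'
from h import *
P={n:capture(n) for n in("top","side")}
cv2.imwrite("pics/a.png",np.vstack([P["top"]["pixels"],P["side"]["pixels"]])[:, :].copy() if 0 else np.hstack([cv2.resize(P[n]["pixels"],(400,300)) for n in P]))
for n in P:
    cv2.imwrite(f"pics/{n}.png",P[n]["pixels"]); print(n,np.round(P[n]["world_from_camera"],3).tolist(),np.round(P[n]["mtx"],1).tolist())
    for t in("tub_grip","spare_grip","tub_bar","hook_seat","hook_tip","hook","log_top","log","sanitiser","tape","cup","mouse","oximeter_a"):
        try: print(t,[(np.round(r["pixel"]).tolist(),round(r["confidence"],2),int(r["pixels"].sum())) for r in regions_of(P[n],t)])
        except Exception as e: print(t,e)
s=get_state();print(s["tcp_pos"],s["eef_rot"],s["contact_force"],s["time_s"])
E
```

```text
top [[0.006, -0.99, 0.144, 0.289], [-1.0, -0.005, 0.008, 0.015], [-0.008, -0.144, -0.99, 1.677], [0.0, 0.0, 0.0, 1.0]] [[477.9, 0.0, 245.7], [0.0, 477.9, 182.2], [0.0, 0.0, 1.0]]
tub_grip [([321.0, 201.0], 0.95, 483), ([315.0, 161.0], 0.83, 462), ([349.0, 236.0], 0.59, 534)]
spare_grip [([164.0, 202.0], 0.95, 515)]
tub_bar [([352.0, 238.0], 0.87, 483), ([261.0, 108.0], 0.61, 341)]
hook_seat [([264.0, 104.0], 0.6, 365)]
hook_tip [([264.0, 104.0], 0.94, 391)]
hook [([262.0, 98.0], 0.66, 437)]
log_top [([248.0, 214.0], 0.46, 52), ([161.0, 130.0], 0.19, 301)]
log [([113.0, 212.0], 0.73, 388)]
sanitiser [([388.0, 186.0], 0.57, 316), ([163.0, 203.0], 0.52, 491)]
tape [([164.0, 142.0], 0.81, 275)]
cup [([112.0, 209.0], 0.85, 411), ([260.0, 102.0], 0.3, 415)]
mouse [([380.0, 231.0], 0.66, 547)]
oximeter_a [([136.0, 174.0], 0.74, 160), ([344.0, 158.0], 0.72, 149)]
side [[0.74, -0.506, 0.444, 0.063], [-0.673, -0.563, 0.479, -0.463], [0.008, -0.653, -0.757, 0.954], [0.0, 0.0, 0.0, 1.0]] [[349.7, 0.0, 257.0], [0.0, 349.7, 190.8], [0.0, 0.0, 1.0]]
tub_grip [([298.0, 334.0], 0.8, 1186), ([302.0, 281.0], 0.65, 1021), ([332.0, 246.0], 0.55, 1010)]
spare_grip [([186.0, 177.0], 0.58, 689)]
tub_bar [([329.0, 246.0], 0.92, 1002), ([296.0, 337.0], 0.91, 1196), ([303.0, 277.0], 0.7, 1039)]
hook_seat [([327.0, 142.0], 0.81, 390), ([236.0, 145.0], 0.63, 208)]
hook_tip [([318.0, 143.0], 0.76, 388)]
hook [([324.0, 144.0], 0.7, 395)]
log_top []
log [([228.0, 236.0], 0.55, 49)]
sanitiser [([384.0, 334.0], 0.57, 746)]
tape [([237.0, 149.0], 0.62, 226)]
cup [([156.0, 154.0], 0.59, 458)]
mouse [([346.0, 368.0], 0.74, 938), ([383.0, 335.0], 0.65, 750)]
oximeter_a [([301.0, 279.0], 0.54, 1050), ([358.0, 280.0], 0.53, 265)]
[0.27328957 0.61719976 0.22657609] [-1.79997440e+02  1.61222519e-03 -2.38804774e+01] [ 0.80459311 -0.27725204 -0.10390047] 1.4
```

```bash
python3 -c "
import cv2
for n in('top','side'):
    cv2.imwrite(f'pics/{n}2.png',cv2.resize(cv2.imread(f'pics/{n}.png'),(800,600),interpolation=cv2.INTER_CUBIC))"
```

```text
(no output)
```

View pics/top2.png

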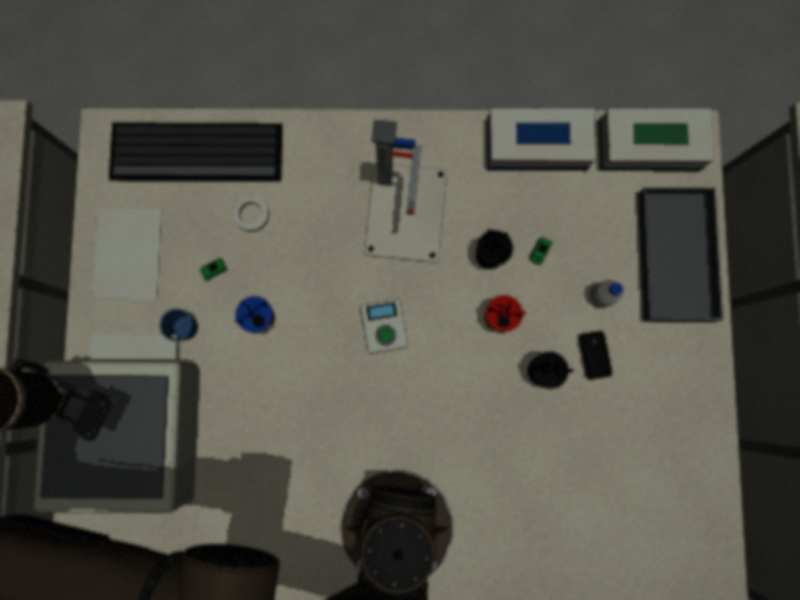

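View pics/side2.png

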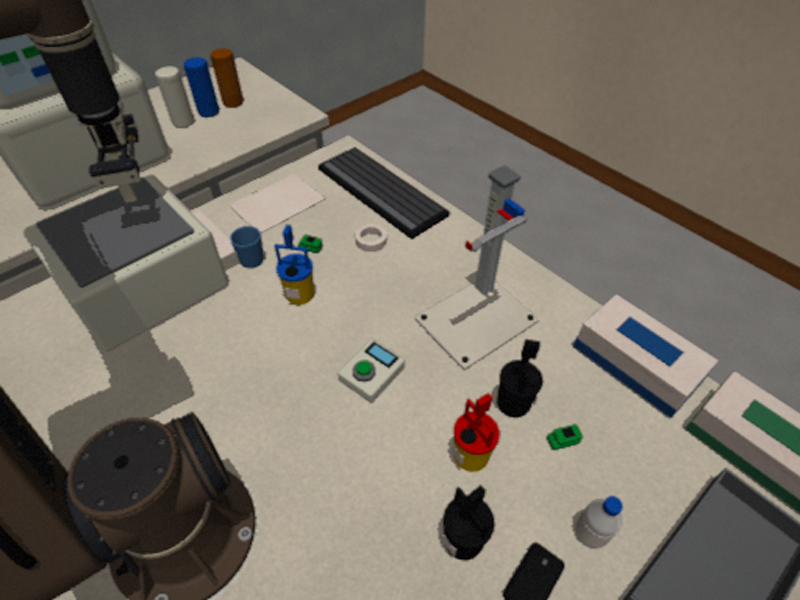

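The top view shows the red-lidded tub at about (322,200) in native pixels. There are black look-alikes at (315,159) and (350,236), and the blue spare at (163,202). Only the first has a red lid and bail on a yellow body, so it is the target. The hook's red tip is at about (264,135) in the top view and (300,157) in the side view. The button is at (247,214) in the top view and (233,237) in the side view.

```bash
cat >> h.py <<'E'
def red(img,lo=(90,110)):
    h=cv2.cvtColor(img,cv2.COLOR_BGR2HSV);return (((h[...,0]<8)|(h[...,0]>172))&(h[...,1]>lo[0])&(h[...,2]>lo[1]-50)).astype(np.uint8)
E
python3 - <<'E'
from h import *
P={n:capture(n) for n in("top","side")}
for n in P:
    m=red(P[n]["pixels"]);k,l,s,c=cv2.connectedComponentsWithStats(m)
    print(n,[(s[i].tolist(),np.round(c[i],1).tolist()) for i in range(1,k) if s[i][4]>4])
    h=cv2.cvtColor(P[n]["pixels"],cv2.COLOR_BGR2HSV);g=((h[...,0]>45)&(h[...,0]<85)&(h[...,1]>90)&(h[...,2]>40)).astype(np.uint8)
    k,l,s,c=cv2.connectedComponentsWithStats(g)
    print("green",[(s[i].tolist(),np.round(c[i],1).tolist()) for i in range(1,k) if s[i][4]>15])
a=P["top"]["pixels"][175:225,297:347];b=P["side"]["pixels"][245:305,280:330]
c=P["top"]["pixels"][70:140,230:285];d=P["side"]["pixels"][100:170,290:345]
R=lambda x:cv2.resize(x,(400,300) if 0 else (400,int(400*x.shape[0]/x.shape[1])),interpolation=cv2.INTER_CUBIC)[:300] if 0 else cv2.resize(x,None,fx=290/x.shape[0],fy=290/x.shape[0],interpolation=cv2.INTER_CUBIC)
f=lambda x:np.clip(x.astype(float)*1.5,0,255).astype(np.uint8)
r1=np.hstack([R(a),R(b)]);r2=np.hstack([R(c),R(d)]);w=max(r1.shape[1],r2.shape[1])
pad=lambda x:np.pad(x,((0,0),(0,w-x.shape[1]),(0,0)))
cv2.imwrite("pics/c.png",f(np.vstack([pad(r1),pad(r2)])))
E
```

```text
top [([251, 97, 13, 4, 44], [257.2, 98.4]), ([261, 134, 4, 3, 9], [262.4, 135.3]), ([311, 189, 25, 24, 388], [322.5, 199.7])]
green [([407, 80, 33, 12, 371], [423.1, 85.3]), ([339, 152, 14, 17, 103], [345.3, 160.5]), ([129, 166, 15, 13, 101], [136.0, 172.0]), ([243, 210, 8, 9, 59], [246.4, 213.8])]
side [([318, 133, 11, 8, 37], [322.5, 136.9]), ([298, 154, 4, 7, 20], [299.6, 156.6]), ([290, 251, 30, 40, 717], [305.5, 272.6])]
green [([14, 29, 12, 9, 67], [19.2, 32.7]), ([0, 32, 12, 10, 82], [5.3, 36.7]), ([191, 150, 15, 12, 104], [198.8, 155.9]), ([228, 231, 10, 9, 72], [232.5, 235.1]), ([476, 257, 36, 34, 513], [495.1, 272.4]), ([440, 270, 72, 57, 464], [474.4, 296.7]), ([350, 272, 23, 16, 211], [360.8, 279.9])]
```

View pics/c.png

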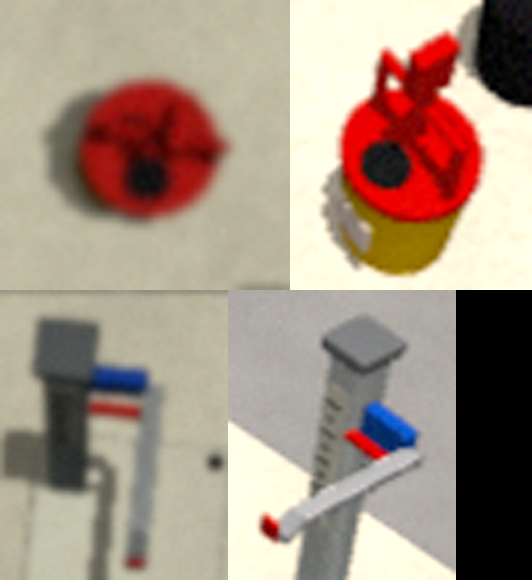

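The crops confirm the red lid, bail and tab on a yellow body. The bar runs nearly left-right in the top view, rotated a few degrees. The hook arm and base plate are yawed slightly as well. Next I'll fit the tub pose to the red silhouette in both views.

```bash
cat > fit.py <<'E'
from h import *
from scipy.optimize import minimize
P={n:capture(n) for n in("top","side")}
def hull(p,pts,m):
    u=np.array([proj(p,x) for x in pts]);cv2.fillConvexPoly(m,cv2.convexHull((u*64).astype(np.int32)*1),255,cv2.LINE_AA,6)
def parts(x,y,yaw,zl,z0):
    c,s=np.cos(yaw),np.sin(yaw);W=lambda q:np.array([x+c*q[0]-s*q[1],y+s*q[0]+c*q[1],q[2]+z0])
    box=lambda a,b,e:[W((i,j,k)) for i in a for j in b for k in e]
    t=np.linspace(0,6.28,40)
    lid=[W((.04*np.cos(a),.04*np.sin(a),z)) for a in t for z in(zl,.095)]
    return [lid,box((-.004,.004),(-.036,.036),(.146,.154)),box((-.003,.003),(-.036,-.028),(.095,.15)),box((-.003,.003),(.028,.036),(.095,.15)),box((-.013,.013),(-.006,.006),(.164,.204)),box((-.004,.004),(-.004,.004),(.15,.164))]
M={}
for n,(b) in {"top":(300,175,350,230),"side":(280,235,335,305)}.items():
    r=red(P[n]["pixels"]);f=np.zeros(r.shape,np.float32);f[b[1]:b[3],b[0]:b[2]]=r[b[1]:b[3],b[0]:b[2]];
    M[n]=cv2.morphologyEx(f,cv2.MORPH_CLOSE,np.ones((2,2)))
def cost(v,pr=False):
    e=0
    for n in M:
        m=np.zeros((384,512),np.uint8)
        for q in parts(v[0],v[1],v[2],.085,v[3]): hull(P[n],q,m)
        e+=np.abs(cv2.GaussianBlur(m/255.,(0,0),.7)-cv2.GaussianBlur(M[n],(0,0),.7)).sum()
    return e
best=None
t0=atz(P["top"],(322.5,199.7),.1)
for yaw in np.radians([-25,-15,-5,5,20]):
    x0=np.array([t0[0],t0[1],yaw,0.])
    r=minimize(cost,x0,method="Nelder-Mead",options=dict(initial_simplex=np.vstack([x0]+[x0+d for d in np.diag([.01,.01,.2,.01])]),xatol=1e-4,fatol=.1))
    print(np.round(r.x[[0,1,3]],4),np.degrees(r.x[2]),r.fun)
p,s=P["top"],P["side"]
print("tip",tri([ray(p,(262.4,135.3)),ray(s,(299.6,156.6))]))
print("button",tri([ray(p,(246.4,213.8)),ray(s,(232.5,235.1))]))
print("tab",tri([ray(p,(297+160/5.8,175+115/5.8)),ray(s,(310,259.5))]))
sc=[atz(p,np.array(q)*.64,0.01) for q in((440,174),(432,255),(371,248))];print("screws",np.round(sc,3))
d=sc[0]-sc[1];e=sc[2]-sc[1];print(np.degrees(np.arctan2(d[1],d[0])),np.degrees(np.arctan2(-e[0],e[1])))
# hook arm
a=atz(p,(230+135/4.14,70+(560-290)/4.14),.275);b=atz(p,(230+150/4.14,70+(400-290)/4.14),.275);print(a,b,np.degrees(np.arctan2((b-a)[1],(b-a)[0])))
print(np.round(s["world_from_camera"],3)[:3,3])
for n,c in(("cup",(112,209)),("mouse",(380,228)),("sanitiser",(388,186)),("spare",(163,201))): print(n,atz(p,c,.05))
E
python3 fit.py
```

```text
[ 0.4589 -0.2303 -0.0036] -19.88448154166554 321.641103202467
[ 0.459  -0.2309 -0.0035] -8.953928497767807 325.2243832747979
[ 4.586e-01 -2.306e-01 -1.000e-04] -2.5158416833082917 332.4147151398464
[ 0.4588 -0.2308 -0.0038] -8.663037420262325 325.3520641585769
[ 0.458  -0.2307  0.0021] -3.973325706026301 335.41988559615356
tip (array([ 0.63375122, -0.02188721,  0.27745716]), [np.float64(0.0009230687723575374), np.float64(0.0009230687723576689)])
button (array([0.41582336, 0.02579945, 0.0500295 ]), [np.float64(0.0003274751272257784), np.float64(0.00032747512722587966)])
tab (array([ 0.46996408, -0.22450662,  0.16355105]), [np.float64(0.0011058707334223082), np.float64(0.0011058707334222707)])
screws [[ 0.789 -0.099  0.01 ]
 [ 0.599 -0.08   0.01 ]
 [ 0.615  0.059  0.01 ]]
-5.715263215585101 -6.384489483699729
[ 0.63534058 -0.02318108  0.275     ] [ 0.75596364 -0.03406491  0.275     ] -5.155841957965276
[ 0.063 -0.463  0.954]
cup [0.42994685 0.48546093 0.05      ]
mouse [ 0.37053165 -0.42712506  0.05      ]
sanitiser [ 0.5142669  -0.45938672  0.05      ]
spare [0.45838711 0.31163531 0.05      ]
```

```bash
cat >> fit.py <<'E'
out=[]
for n,b in {"top":(297,172,349,228),"side":(280,240,332,296)}.items():
    S=7;im=cv2.resize(P[n]["pixels"][b[1]:b[3],b[0]:b[2]],None,fx=S,fy=S,interpolation=cv2.INTER_CUBIC)
    for yaw in(None,-6,-20):
        o=np.clip(im*1.6,0,255).astype(np.uint8)[:, :]
        if yaw is not None:
            for q in parts(.459,-.2305,np.radians(yaw),.085,0):
                u=np.array([proj(P[n],x) for x in q]);u=((u-b[:2]+.5)*S).astype(np.int32)
                cv2.polylines(o,[cv2.convexHull(u)],True,(255,255,0),1)
        out.append(cv2.resize(o,(266,286)))
cv2.imwrite("pics/d.png",np.vstack([np.hstack(out[:3]),np.hstack(out[3:])]))
E
python3 fit.py >/dev/null
```

```text
(no output)
```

View pics/d.png

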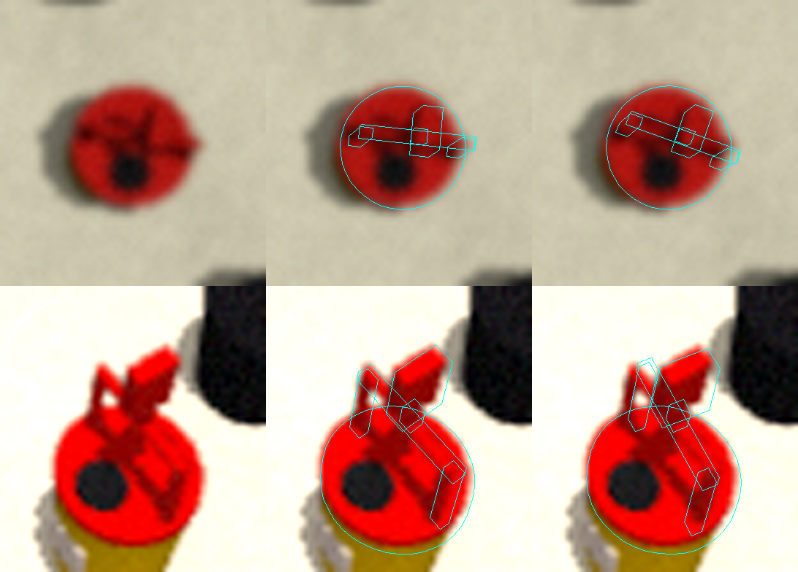

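The fit puts the tub axis at about (0.458, -0.230) with yaw near -5°. The hook frame yaw is about -5.5°, its tip is at about (0.634, -0.022, 0.28), and the button is at about (0.416, 0.026, 0.047). I'll move above the tub.

Call:
jog_arm(moves=[[[3.55,2.89,-1.0],0,8.7],[[3.55,2.89,-1.0],0,8.7],[[3.55,2.89,-1.0],0,8.7],[[3.55,2.89,-1.0],0,8.7],[[3.55,2.89,-1.0],0,8.7],[[3.55,2.89,-1.0],0,8.7],[[3.55,2.89,-1.0],0,8.7],[[3.55,2.89,-1.0],0,8.7],[[3.55,2.89,-1.0],0,8.7],[[0,0,0],-9.2,8.7],[[0,0,0],-9.2,8.7],[[0,0,0],0,8.7]], newtons=30)

```text
time_s: 3.2
tcp_pos: [0.4601, 0.2498, 0.3167]
eef_rot: [-180.0, -0.0, -5.6]
contact_force: [-0.1, 0.4, -0.1]
gripper_width: 0.087
gripper_force: 0.0
```

Call:
jog_arm(moves=[[[0.45,4.77,0],0,8.7],[[0.45,4.77,0],0,8.7],[[0.45,4.77,0],0,8.7],[[0.45,4.77,0],0,8.7],[[0.45,4.77,0],0,8.7],[[0.45,4.77,0],0,8.7],[[0.45,4.77,0],0,8.7],[[0.45,4.77,0],0,8.7],[[0.45,4.77,0],0,8.7],[[0.45,4.77,0],0,8.7],[[0,0,4],0,8.7],[[0,0,0],0,8.7]])

```text
time_s: 4.7
tcp_pos: [0.4575, -0.2291, 0.274]
eef_rot: [-180.0, 0.3, -5.7]
contact_force: [0.4, 0.3, 0.4]
gripper_width: 0.0871
gripper_force: 0.0
```

Run:
```python
from h import *
out=[]
s=get_state();t=np.array(s["tcp_pos"])
for n,b in {"top":(285,160,365,240),"side":(265,225,345,305)}.items():
    p=capture(n);S=5;im=np.clip(cv2.resize(p["pixels"][b[1]:b[3],b[0]:b[2]],None,fx=S,fy=S,interpolation=cv2.INTER_CUBIC)*1.6,0,255).astype(np.uint8)
    for X,c in((t,(255,255,0)),(np.array([t[0],t[1],.186]),(0,255,0)),(np.array([t[0],t[1],.15]),(255,0,255))):
        u=(proj(p,X)-b[:2]+.5)*S;cv2.drawMarker(im,tuple(int(i) for i in u),c,cv2.MARKER_CROSS,14,1)
    out.append(im)
cv2.imwrite("pics/e.png",np.hstack(out))
```

```text
(no output)
```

View pics/e.png

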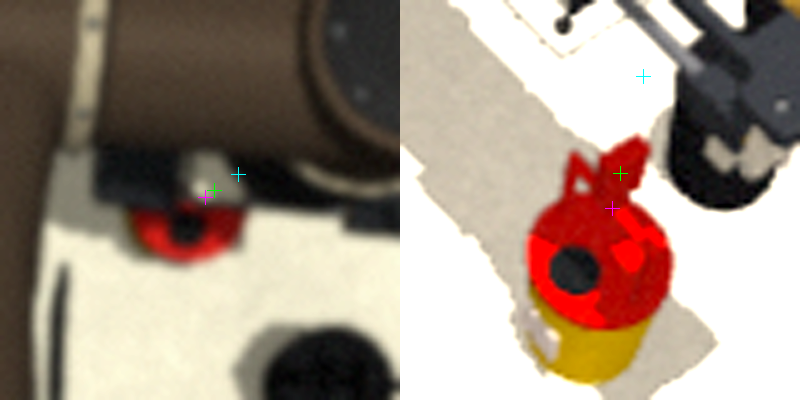

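In the side view the tab centre at (622,170) in the crop matches the projection at (620,173), so I'll descend and grip.

Call:
jog_arm(moves=[[[0,0,2],0,8.7],[[0,0,2.2],0,8.7],[[0,0,2],0,8.7],[[0,0,2],0,8.7],[[0,0,1.5],0,8.7],[[0,0,0.5],0,8.7],[[0,0,0],0,0.5],[[0,0,0],0,0.5],[[0,0,0],0,0.5],[[0,0,0],0,0.5],[[0,0,0],0,0.5],[[0,0,0],0,0.5]], newtons=25)

```text
time_s: 6.3
tcp_pos: [0.4594, -0.2291, 0.1746]
eef_rot: [180.0, 0.0, -5.5]
contact_force: [0.7, 0.3, 0.4]
gripper_width: 0.0323
gripper_force: 0.0
```

Call:
jog_arm(moves=[[[0,0,0],0,0.5],[[0,0,0],0,0.5],[[0,0,0],0,0.5],[[0,0,0],0,0.5]])

```text
time_s: 6.8
tcp_pos: [0.4591, -0.2289, 0.1745]
eef_rot: [-180.0, 0.0, -5.5]
contact_force: [-1.5, 1.9, 2.3]
gripper_width: 0.012
gripper_force: 24.9
```

The grip is good, with the opening at 12 mm as it should be. I'll lift gently.

Call:
jog_arm(moves=[[[0,0,-0.3],0,0.5],[[0,0,-1],0,0.5],[[0,0,-1.5],0,0.5],[[0,0,-2],0,0.5],[[0,0,-2],0,0.5],[[0,0,-2],0,0.5],[[0,0,-2],0,0.5],[[0,0,-2],0,0.5],[[0,0,-1.5],0,0.5],[[0,0,-0.5],0,0.5],[[0,0,0],0,0.5],[[0,0,0],0,0.5]])

```text
time_s: 8.3
tcp_pos: [0.459, -0.2289, 0.3217]
eef_rot: [-180.0, 0.1, -5.5]
contact_force: [-0.0, 1.3, -7.2]
gripper_width: 0.0117
gripper_force: 25.0
```

Run:
```python
from h import *
s=get_state();print(s["tcp_pos"],s["contact_force"],s["moment"],s["gripper_force"])
out=[]
for n,b in {"top":(230,70,330,220),"side":(265,110,365,260)}.items():
    p=capture(n);S=4;im=np.clip(cv2.resize(p["pixels"][b[1]:b[3],b[0]:b[2]],None,fx=S,fy=S,interpolation=cv2.INTER_CUBIC)*1.5,0,255).astype(np.uint8)
    y=np.radians(-5.5);R=np.array([[np.cos(y),-np.sin(y),0],[np.sin(y),np.cos(y),0],[0,0,1]])
    seat=np.array([.634,-.022,.284])+R@[.0125,0,-.014];print(seat)
    for q,c in(((0,0,0),(255,255,0)),((-.0125,0,.014),(0,255,0)),((.125,0,.005),(255,0,255)),((.125,.065,.063),(0,255,255)),((.01,.008,.005),(0,0,255))):
        u=(proj(p,seat+R@np.array(q))-b[:2]+.5)*S;cv2.drawMarker(im,tuple(int(i) for i in u),c,cv2.MARKER_CROSS,14,1)
    out.append(im)
cv2.imwrite("pics/f.png",np.hstack(out))
```

```text
[ 0.45896693 -0.22894859  0.32171236] [-0.0465231   1.26511097 -7.16105813] [ 0.03186655  0.01236488 -0.03142308] 24.950365126132965
[ 0.64644245 -0.02319807  0.27      ]
[ 0.64644245 -0.02319807  0.27      ]
```

View pics/f.png

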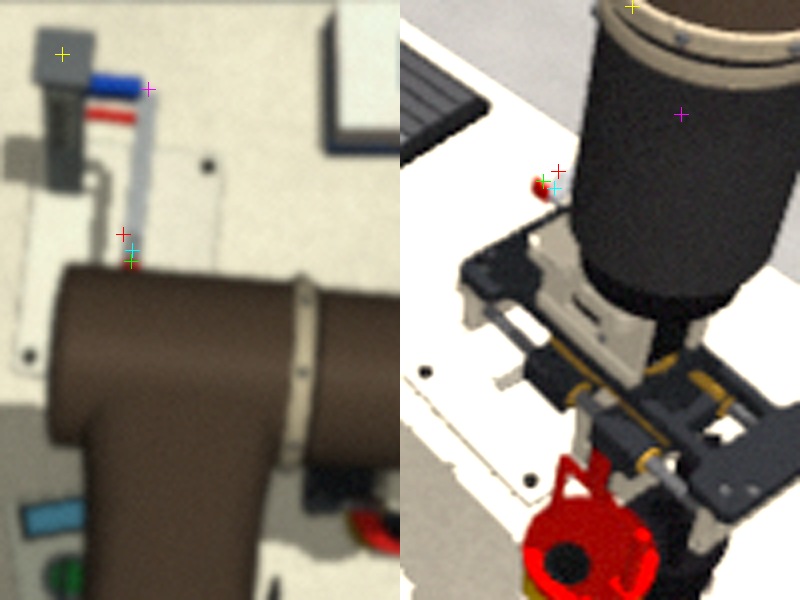

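The lift shows a weight of about 7.3 N, so I expect a dip of about 73 mm. The overlay of hook tip, arm and column fits (top tip at (130,264), side tip at (541,186) in the crop). I take the seat as about (0.645, -0.023, 0.270). Next is the staging point in front of the hook.

Call:
jog_arm(moves=[[[0,-1,0],0,0.5],[[0,-2,0],0,0.5],[[0,-2.5,0],0,0.5],[[0.7,-2.5,0],0,0.5],[[0.7,-2.5,0],0,0.5],[[0.7,-2.5,0],0,0.5],[[0.7,-2.5,0],0,0.5],[[0.7,-2.5,0],0,0.5],[[0.7,-2.2,0],0,0.5],[[0.7,-1.5,0],0,0.5],[[0.6,-0.5,0],0,0.5],[[0,0,0],0,0.5]])

```text
time_s: 9.9
tcp_pos: [0.5357, -0.0134, 0.3222]
eef_rot: [180.0, 0.0, -5.5]
contact_force: [-0.4, -0.6, -6.4]
gripper_width: 0.0117
gripper_force: 25.0
```

```bash
cat > look.py <<'E'
from h import *
import sys
s=get_state();t=np.array(s["tcp_pos"]);print(t,s["eef_rot"],s["contact_force"])
y=np.radians(-5.5);R=np.array([[np.cos(y),-np.sin(y),0],[np.sin(y),np.cos(y),0],[0,0,1]])
seat=np.array([.645,-.0232,.27-(float(sys.argv[2]) if len(sys.argv)>2 else 0)]);print("seat rel TCP in tool xy, dz(cm)",np.round(R.T@(seat-t)*[100,-100,100],2))
p=capture("side");b=(245,95,365,215);S=5
im=np.clip(cv2.resize(p["pixels"][b[1]:b[3],b[0]:b[2]],None,fx=S,fy=S,interpolation=cv2.INTER_CUBIC)*1.4,0,255).astype(np.uint8)
bar=t+[0,0,-.0245]
def L(a,c,col):
    u=[tuple(int(v) for v in (proj(p,x)-b[:2]+.5)*S) for x in(a,c)];cv2.line(im,*u,col,1)
L(bar+R@[0,-.032,0],bar+R@[0,.032,0],(255,255,0))
for d in(-.032,.032):L(bar+R@[0,d,0],bar+R@[0,d,-.055],(255,255,0))
L(bar+R@[-.013,0,.054],bar+R@[.013,0,.054],(255,255,0))
L(seat,seat+R@[-.0125,0,.014],(0,255,0));L(seat+R@[.01,0,.005],seat+R@[.125,0,.005],(0,255,0))
cv2.imwrite(sys.argv[1],im)
E
python3 look.py pics/g.png
```

```text
[ 0.5356537  -0.01339447  0.32223685] [ 1.79973421e+02  3.37287843e-02 -5.47284919e+00] [-0.43765772 -0.56115284 -6.43013229]
seat rel TCP in tool xy, dz(cm) [10.98 -0.07 -5.22]
```

View pics/g.png

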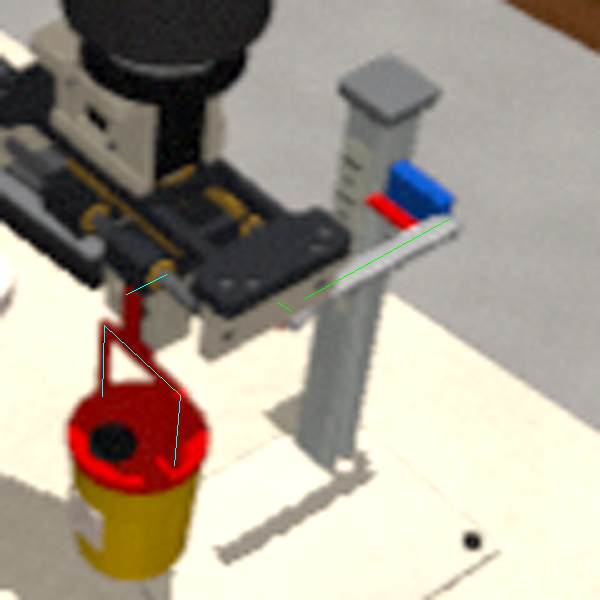

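The bail overlay matches the tub. The hook arm appears about 3 mm lower than nominal, within tolerance, and the window clearance holds. I'll slide the window over the tip.

Call:
jog_arm(moves=[[[0.5,0,0],0,0.5],[[1,0,0],0,0.5],[[1.3,0,0],0,0.5],[[1.3,0,0],0,0.5],[[1.3,0,0],0,0.5],[[1.3,0,0],0,0.5],[[1.3,0,0],0,0.5],[[1.2,0,0],0,0.5],[[1,0,0],0,0.5],[[0.7,0,0],0,0.5],[[0.1,0,0],0,0.5],[[0,0,0],0,0.5]])

```text
time_s: 11.45
tcp_pos: [0.6446, -0.0239, 0.3226]
eef_rot: [180.0, 0.0, -5.5]
contact_force: [-0.5, -0.4, -6.5]
gripper_width: 0.0116
gripper_force: 25.0
```

```bash
python3 look.py pics/i.png
```

```text
[ 0.64457419 -0.02388563  0.32255289] [ 1.79998963e+02  1.44131371e-02 -5.48189376e+00] [-0.50616782 -0.37214522 -6.54263324]
seat rel TCP in tool xy, dz(cm) [ 0.04 -0.07 -5.26]
```

View pics/i.png

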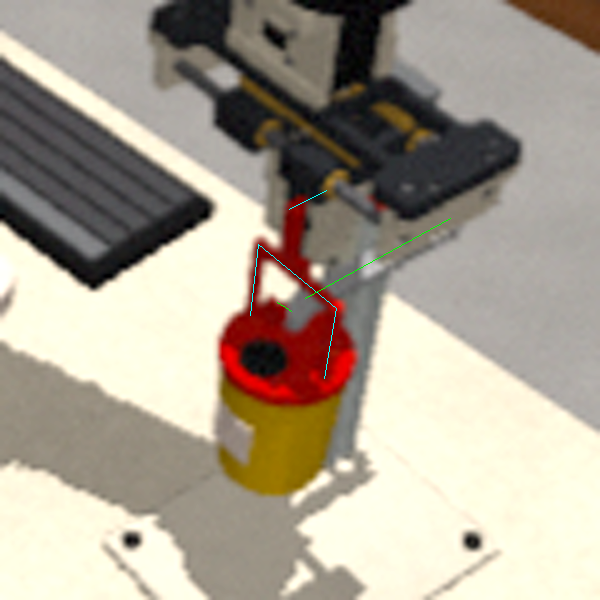

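The window is around the hook, with the tip at about (273,304). The bail sits about 2–3 mm to +x of the overlay, so I'll shift back 2.5 mm and lower to contact.

Call:
jog_arm(moves=[[[-0.15,0,0.2],0,0.5],[[-0.1,0,0.4],0,0.5],[[0,0,0.4],0,0.5],[[0,0,0.4],0,0.5],[[0,0,0.2],0,0.5],[[0,0,0.2],0,0.5],[[0,0,0.2],0,0.5],[[0,0,0.2],0,0.5],[[0,0,0.2],0,0.5],[[0,0,0.2],0,0.5],[[0,0,0.2],0,0.5],[[0,0,0.2],0,0.5]])

```text
time_s: 13.0
tcp_pos: [0.6424, -0.0236, 0.2925]
eef_rot: [-180.0, -0.0, -5.5]
contact_force: [0.6, 0.5, -6.0]
gripper_width: 0.0119
gripper_force: 25.0
```

Call:
jog_arm(moves=[[[0,0,0.2],0,0.5],[[0,0,0.2],0,0.5],[[0,0,0.2],0,0.5],[[0,0,0.2],0,0.5],[[0,0,0.2],0,0.5],[[0,0,0.2],0,0.5],[[0,0,0.2],0,0.5],[[0,0,0.2],0,0.5],[[0,0,0.2],0,0.5],[[0,0,0.2],0,0.5],[[0,0,0],0,0.5],[[0,0,0],0,0.5]])

```text
time_s: 14.5
tcp_pos: [0.6424, -0.0237, 0.2727]
eef_rot: [180.0, -0.0, -5.5]
contact_force: [0.8, 1.0, -4.7]
gripper_width: 0.0118
gripper_force: 25.0
```

```bash
python3 look.py pics/j.png .021; python3 -c "
from h import *
from plant import *
f=[]
for i in range(6): capture('top');f.append(get_state()['contact_force'])
print(np.round(f,2))"
```

```text
[ 0.64239841 -0.02365487  0.27268836] [ 1.79998521e+02 -1.20830212e-02 -5.47885856e+00] [ 0.84775413  0.99980156 -4.68403358]
seat rel TCP in tool xy, dz(cm) [ 0.25 -0.07 -2.37]
[[ 0.29 -0.27 -4.09]
 [ 0.2  -0.46 -3.57]
 [ 1.8  -0.34 -3.61]
 [ 1.97 -0.16 -4.3 ]
 [ 1.2  -0.07 -4.83]
 [-0.12 -0.87 -4.41]]
```

View pics/j.png

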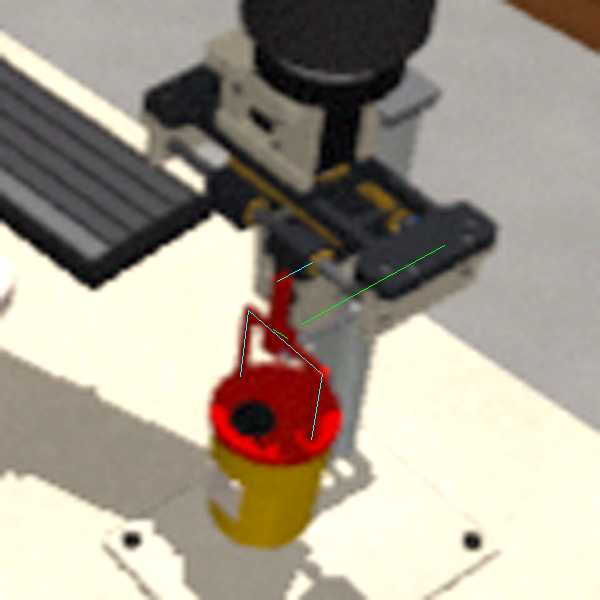

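The dark red tip shows at (270,342), left of and above the bar centre, which is where it belongs when the bar is in the seat. The spring is taking load. I'll keep lowering.

Call:
jog_arm(moves=[[[0,0,0.2],0,0.5],[[0,0,0.3],0,0.5],[[0,0,0.3],0,0.5],[[0,0,0.35],0,0.5],[[0,0,0.35],0,0.5],[[0,0,0.35],0,0.5],[[0,0,0.35],0,0.5],[[0,0,0.35],0,0.5],[[0,0,0.35],0,0.5],[[0,0,0.3],0,0.5],[[0,0,0.3],0,0.5],[[0,0,0],0,0.5]])

```text
time_s: 16.35
tcp_pos: [0.6424, -0.0237, 0.2375]
eef_rot: [180.0, -0.0, -5.5]
contact_force: [1.3, 0.5, -0.4]
gripper_width: 0.0117
gripper_force: 25.0
```

```bash
cat > f.py <<'E'
from h import *
f=[]
for i in range(16): capture('top');f.append(get_state()['contact_force'])
s=get_state();print(np.round(f,1)[:,2],np.mean(f,0),s["tcp_pos"],s["time_s"])
E
python3 f.py
```

```text
[-0.8  0.6 -0.  -0.8 -0.5 -0.6 -1.2 -2.3 -0.5 -0.2 -0.5 -0.2  0.6 -1.1
  0.5  0.1] [ 1.59901926 -0.18935649 -0.44531971] [ 0.64240805 -0.02363007  0.23757009] 17.15
```

Call:
jog_arm(moves=[[[0.05,0,0.1],0,0.5],[[0.05,0,0.2],0,0.5],[[0,0,0.2],0,0.5],[[0,0,0.15],0,0.5],[[0,0,0],0,0.5],[[0,0,0],0,0.5]])

```text
time_s: 17.9
tcp_pos: [0.6433, -0.0237, 0.2311]
eef_rot: [180.0, 0.0, -5.5]
contact_force: [1.1, -0.1, -0.1]
gripper_width: 0.0119
gripper_force: 25.0
```

```bash
python3 f.py; python3 f.py
```

```text
[-0.1 -0.2 -0.4  0.2 -0.3 -0.5  0.3 -0.3 -0.2 -0.  -0.8 -0.2 -0.6  0.3
 -0.2  0.3] [ 0.92894589 -0.3799192  -0.17323396] [ 0.64329988 -0.02374201  0.23106949] 18.7
[ 0.2 -0.4 -0.3  0.5  0.3 -0.2  0.3 -0.4 -0.1  0.5 -0.  -0.5  0.3 -0.5
 -0.7  0.2] [ 0.65359006 -0.28834122 -0.06185711] [ 0.64332832 -0.02375413  0.231055  ] 19.5
```

The net force is close to zero, so the tub is balanced on the spring. I'll ease the grip off and open slowly.

Call:
jog_arm(moves=[[[0,0,0.1],0,0.5],[[0,0,0],0,0.5],[[0,0,0],0,0.5],[[0,0,0],0,0.5]], newtons=3)

```text
time_s: 20.0
tcp_pos: [0.6434, -0.0237, 0.2301]
eef_rot: [-180.0, -0.0, -5.5]
contact_force: [1.5, 0.0, 0.4]
gripper_width: 0.0118
gripper_force: 3.0
```

Call:
jog_arm(moves=[[[0,0,0],0,1.4],[[0,0,0],0,1.6],[[0,0,0],0,1.8],[[0,0,0],0,2.2],[[0,0,0],0,2.6],[[0,0,0],0,3],[[0,0,0],0,3.4],[[0,0,0],0,3.8],[[0,0,0],0,4],[[0,0,0],0,4],[[0,0,0],0,4],[[0,0,0],0,4]])

```text
time_s: 21.5
tcp_pos: [0.6433, -0.0237, 0.2301]
eef_rot: [180.0, 0.0, -5.5]
contact_force: [0.2, 0.0, 0.4]
gripper_width: 0.0404
gripper_force: 0.0
```

```bash
python3 f.py;  python3 look.py pics/k.png .064
```

```text
[-0.1 -1.2 -0.3 -0.1  0.4  0.6 -0.5  0.2 -0.7  0.4  0.1 -1.3 -1.1 -0.3
 -0.4 -0.7] [ 0.01749833  0.04716403 -0.31641416] [ 0.64331004 -0.02375734  0.2300637 ] 22.3
[ 0.64331004 -0.02375734  0.2300637 ] [ 1.79997616e+02  1.02111279e-03 -5.47981369e+00] [ 0.07004094  1.19076465 -0.67865247]
seat rel TCP in tool xy, dz(cm) [ 0.16 -0.07 -2.41]
```

View pics/k.png

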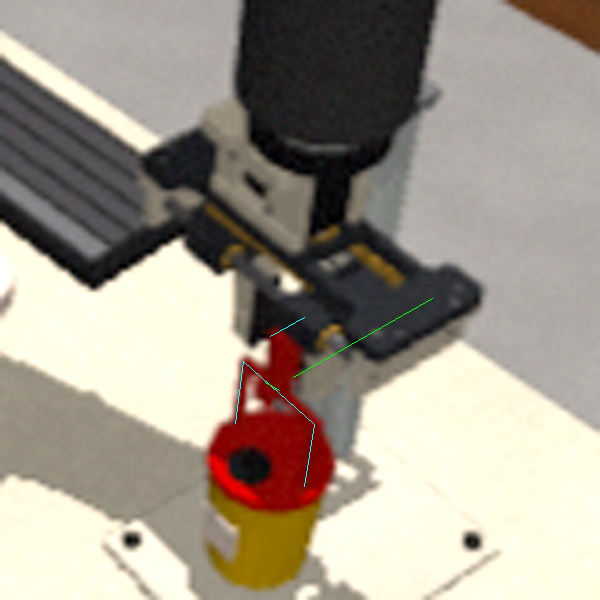

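The tub hangs by itself in the seat, and the fingers are clear on both sides of the tab. I'll withdraw straight up and then go over to the button.

Call:
jog_arm(moves=[[[0,0,-0.3],0,4],[[0,0,-0.7],0,4],[[0,0,-1],0,4],[[0,0,-1.5],0,4],[[0,0,-2],0,4],[[0,0,-2],0,4],[[0,0,-2],0,4],[[0,0,-2],0,4],[[0,0,-1.5],0,4],[[0,0,-1],0,4],[[0,0,0],0,0],[[0,0,0],0,0]])

```text
time_s: 23.85
tcp_pos: [0.6431, -0.0237, 0.3693]
eef_rot: [180.0, 0.1, -5.5]
contact_force: [0.6, -0.3, 0.4]
gripper_width: 0.0254
gripper_force: 0.0
```

Call:
jog_arm(moves=[[[-1,-0.1,0],0,0],[[-2.1,-0.27,0],0,0],[[-2.5,-0.3,0],0,0],[[-2.5,-0.3,0],0,0],[[-2.5,-0.3,0],0,0],[[-2.5,-0.3,0],0,0],[[-2.5,-0.3,0],0,0],[[-2.5,-0.3,0],0,0],[[-2.5,-0.3,0],0,0],[[-1.5,-0.3,0],0,0],[[-1,0,0],0,0],[[0,0,0],0,0]])

```text
time_s: 25.35
tcp_pos: [0.4158, 0.026, 0.3703]
eef_rot: [-180.0, -0.0, -5.4]
contact_force: [0.2, 1.1, 0.3]
gripper_width: 0.0004
gripper_force: 0.0
```

Run:
```python
from h import *
y=np.radians(-5.5);R=np.array([[np.cos(y),-np.sin(y),0],[np.sin(y),np.cos(y),0],[0,0,1]])
s=get_state();print(s["tcp_pos"],s["time_s"],s["gripper_width"])
p=capture("side");q=p["pixels"]
m=red(q)
# predicted tab/bar pixels of hung tub, and observed red blob
k,l,st,c=cv2.connectedComponentsWithStats(m);print([(st[i].tolist(),np.round(c[i],1).tolist()) for i in range(1,k) if st[i][4]>15])
for X in((.6433,-.0237,.26),(.6433,-.0237,.206),(.6433,-.0237,.151)): print(X,proj(p,np.array(X)).round(1))
h=cv2.cvtColor(q,cv2.COLOR_BGR2HSV);g=((h[...,0]>45)&(h[...,0]<85)&(h[...,1]>90)&(h[...,2]>40)).astype(np.uint8)
k,l,st,c=cv2.connectedComponentsWithStats(g);print("green",[(st[i].tolist(),np.round(c[i],1).tolist()) for i in range(1,k) if st[i][4]>15])
prev=None
for i in range(4):
    a=capture("side")["pixels"][90:230,250:360].astype(int)
    if prev is not None: print("diff",np.abs(a-prev).mean(),np.abs(a-prev).max())
    prev=a
```

```text
[0.41576579 0.025983   0.3702769 ] 25.35 0.00037525581950641326
[([315, 149, 10, 9, 36], [319.2, 153.0]), ([286, 158, 26, 39, 568], [299.7, 180.4])]
(0.6433, -0.0237, 0.26) [302.1 159.8]
(0.6433, -0.0237, 0.206) [300.2 172.9]
(0.6433, -0.0237, 0.151) [298.3 185.3]
green [([191, 150, 15, 12, 104], [198.8, 155.9]), ([228, 231, 10, 9, 73], [232.5, 235.1]), ([476, 257, 36, 34, 512], [495.1, 272.3]), ([440, 270, 72, 58, 494], [476.5, 298.2]), ([350, 272, 23, 16, 211], [360.8, 279.9])]
diff 1.1217099567099567 29
diff 1.1305844155844156 27
diff 1.1272510822510822 26
```

The tub hangs where expected and is at rest. Going down to the button.

Call:
jog_arm(moves=[[[0,0,2],0,0],[[0,0,4],0,0],[[0,0,4.5],0,0],[[0,0,4.5],0,0],[[0,0,4.5],0,0],[[0,0,4],0,0],[[0,0,3],0,0],[[0,0,2],0,0],[[0,0,1.5],0,0],[[0,0,0.5],0,0],[[0,0,0],0,0],[[0,0,0],0,0]])

```text
time_s: 27.1
tcp_pos: [0.4165, 0.0261, 0.0656]
eef_rot: [-180.0, -0.0, -5.5]
contact_force: [-0.6, -0.2, -0.4]
gripper_width: 0.0004
gripper_force: 0.0
```

Call:
jog_arm(moves=[[[0,0,0.2],0,0],[[0,0,0.2],0,0],[[0,0,0.2],0,0],[[0,0,0.2],0,0],[[0,0,0.2],0,0],[[0,0,0.2],0,0],[[0,0,0.1],0,0],[[0,0,0.1],0,0],[[0,0,0],0,0],[[0,0,0],0,0]])

```text
time_s: 28.35
tcp_pos: [0.416, 0.0259, 0.0511]
eef_rot: [-180.0, -0.0, -5.5]
contact_force: [-1.3, 0.6, 4.3]
gripper_width: 0.0005
gripper_force: 2.1
```

Call:
jog_arm(moves=[[[0,0,0.1],0,0],[[0,0,0.1],0,0],[[0,0,0.1],0,0],[[0,0,0],0,0],[[0,0,0],0,0]])

```text
time_s: 28.98
tcp_pos: [0.4162, 0.0259, 0.0497]
eef_rot: [180.0, -0.0, -5.4]
contact_force: [-10.7, 0.7, 33.8]
gripper_width: 0.0005
gripper_force: 16.8
```

The button is bottomed out, so I'll release it and rise.

Call:
jog_arm(moves=[[[0,0,-0.3],0,0],[[0,0,-1],0,0],[[0,0,-2],0,0],[[0,0,-3],0,0],[[0,0,-3],0,0],[[0,0,-2],0,0],[[0,0,0],0,0],[[0,0,0],0,0]])

```text
time_s: 29.98
tcp_pos: [0.4155, 0.0257, 0.1605]
eef_rot: [180.0, 0.0, -5.5]
contact_force: [-0.7, -0.1, -0.6]
gripper_width: 0.0004
gripper_force: 0.0
```

Run:
```python
from h import *
p=capture("side");k,l,st,c=cv2.connectedComponentsWithStats(red(p["pixels"]));print([(st[i].tolist(),np.round(c[i],1).tolist()) for i in range(1,k) if st[i][4]>15])
s=get_state();print(s["tcp_pos"],s["contact_force"],s["time_s"])
print(close_job())
```

```text
[([315, 149, 10, 9, 36], [319.2, 153.0]), ([286, 158, 26, 39, 571], [299.7, 180.4])]
[0.41538896 0.02566834 0.16025448] [ 0.84225805 -0.70827513  0.19300124] 30.025
the job is handed in; nothing more can be done
None
```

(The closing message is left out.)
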